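Take the LED bar out of the burn-in box

TASK

Switch the burn-in box off by setting the changeover lever to its centre position, straight up. Then take the LED bar out of the clear box: tilt its free end up through the loading opening, draw its other end out from under the fixed cover over the contacts without forcing the bar against it, and finish holding the bar still in the gripper, the whole of it at least 4 cm above the top of the box. Leave the lever off and do not disturb the other things on the bench.

Things in the scene. Friction and masses are not known exactly. Their poses are not given: they have to be found in the camera images.
- lever (a joint): Lever of the supply changeover switch, rad. 0 = straight up = OFF (white marks); negative = leaning to the switch box's own -x side (supply A, green marks), positive = leaning to its +x side (supply B, yellow marks); stops at -0.75 and +0.75. No spring: about 1.5 N at the ball moves it and it stays where it is left.
- lever_ball (a point): Centre of the red ball knob, 28 mm diameter, at the top of the 10 mm steel lever, 100 mm from the hinge axis. The ball swings in the switch box's x-z plane.
- lever_hinge (a point): Point on the hinge axis of the lever, 68 mm above the bench, in the middle of the switch box; the hinge axis is the switch box's y axis.
- switch_box: Grey switch box, fixed to the bench, 110 x 90 mm and 70 mm high (black switch plate on top to 74 mm), a green and a yellow lamp on top. Origin: centre of its underside. x is the direction of lever swing (from green to yellow marks), z up.
- burnin_box: Clear acrylic burn-in box, fixed to the bench, outside 380 mm (x) x 190 mm (y) x 130 mm high, walls 5 mm, floor 6 mm. Origin: centre of its underside. +x points to the end with the loading opening; the other half of its top is closed by the fixed cover. On its floor under the cover, over 35 mm off the centre line, stand a driver can and a blue filter block, up to 36 mm high.
- guard: Fixed clear cover with a yellow edge stripe over the contact end of the burn-in box, 5 mm thick, top 130 mm above the bench; it spans the full width from box x = -185 mm to x = -15 mm. Same origin and axes as burnin_box.
- opening (a point): Centre of the loading opening in the top of the box, 130 mm above the bench: open for 200 mm along x (box x -15 to +185 mm) and 180 mm along y.
- guard_edge (a point): Middle of the cover's free edge with the yellow stripe, top side, 130 mm above the bench; the opening lies on its +x side.
- led_bar: LED bar in the burn-in box, straight, rigid, 300 mm (x) x 24 mm (y) x 20 mm high, 0.16 to 0.26 kg, aluminium channel with white diffuser on top. Grip across its 24 mm width. Origin: centre of its underside. +x points to its free end (grey cap, under the opening), -x to its contact end (red cap); 110 to 130 mm of it lie under the cover. Only its weight holds it in the rests.
- bar_mid (a point): Centre of the LED bar (and its centre of mass).
- bar_free_end (a point): Middle of the grey end face of the LED bar, 150 mm from bar_mid along its +x, at half its height.
- bar_contact_end (a point): Middle of the red end face of the LED bar, 150 mm from bar_mid along its -x, at half its height.
- spare_tray: Blue tray for spare bars, fixed to the bench, 340 x 80 x 28 mm. Origin: centre of its underside. Leave alone.
- spare_bar: A second LED bar of the same kind lying in the blue tray. Origin: centre of its underside. Leave alone.
- mouse: Black computer mouse, 112 x 56 x 33 mm, loose. Origin: centre of its underside. Leave alone.
- mug: Blue mug, 82 mm diameter, 95 mm high, loose. Origin: centre of its underside. Leave alone.
- screwdriver: Red-handled screwdriver, 200 mm long, lying loose along its own x, handle to -x. Origin: on the bench under its middle. Leave alone.
- multimeter: Orange and black multimeter, 185 x 88 x 48 mm, loose. Origin: centre of its underside. Leave alone.
- rest_seat (a point): Middle of the seat of the black U-shaped rest that carries the bar near its free end, 30 mm above the bench, at box x = +150 mm, y = 0. Both rests (the other, under the cover, is at box x = -118 mm) are 24 mm long in x with 30 mm between their lips, which rise to 40 mm above the bench. The bar lies along box x on both.
There are look-alikes about, which are no part of the job. What is meant by the switch_box is not pink, and is the larger of those in its own colour.

How it is judged:
By the outcome, as a careful person would: the job done as asked, in the order asked, and still so for the second after the job is handed in, while the arm keeps its last pose, push and grip.
It also fails if it takes over 51 s, if anything falls off the work surface, if the arm or the gripper's body presses on something with over 40 N, if the wrist force passes 120 N, or if a joint passes its speed limit or range.

ROBOT

A 6-joint arm with a two-finger parallel gripper is mounted at the origin on the work surface. World frame = base frame: x ahead of the robot, y to its left, z up, the work surface at z = 0. Lengths are in m, angles in rad, forces in N, time in s.
With the tool pointing down it reaches from about 0.35 to 0.85 m from the base axis. Payload 8.1 kg.
Tool frame: the origin (TCP) lies at the very end of the fingers, on their centre line; the grasp point (between the pads) lies 19 mm behind it; z points along the fingers, y is the line along which they close (so a half turn about z gives the same grasp; the last joint's range is limited). The gripper opens to 93 mm and grips with 3 to 60 N. Pads are 15 mm wide; open, the fingers measure 128 mm over their backs; the gripper's body (75 mm by 188 mm) begins 65 mm behind the grasp point.
Start: joints at [-0.085, 0.13, 1.488, -0, 1.523, -0.085], TCP at [0.6, 0, 0.219] pointing down, gripper open.
Joint ranges: [-2.96, 2.96], [-0.89, 2.26], [0.02, 2.5], [-1.34, 4.48], [0, 2.73], [-2.66, 2.66]. Speed limits (rad/s): [2.39, 2.39, 2.79, 3.14, 3.14, 3.14].

INTERFACE

Orientations are given as a rotation vector (axis times angle).
In Python, from plant import monitor, eyes, ticket gives the robot as it stands.
- The arm moves only by the tool arm_command, never from a script. Its argument "deltas" is a list that holds one entry, the list of rows, each a list of 6 numbers: the shift along the world's x, y, z in cm, then the turn, a rotation vector about the world's x, y, z in degrees. In form: [[[tx, ty, tz, rx, ry, rz], ...]]. A call has 1 to 12 rows; each row shifts and turns the commanded pose from where the row before left it; what a row does not reach is not made up. A row lasts 1/12 s, in which the tool goes at most 41.7 mm and 7.16 degrees, less where a joint would pass 70% of its speed; a pose out of reach is approached as far as the arm can. A call is refused whole if a number of a shift passes 4.17 or a number of a turn 7.16, either way. A call with a gripper value outside its range is refused whole. "gripper" is the opening, from -1 (shut) to 1 (fully open), set as the call begins (left out, the last holds). The fingers move at their own pace and stop on an object; "squeeze" is the grip in N (left out, the last holds). Time passes only in rows, so rows that do not move let the fingers close. It gives the time, the measured TCP pose, the force, the opening and the grip force at its end, in the units of the state.
- monitor.read_state(): the state, without advancing time (a new reading comes with each control period).
- eyes.read_camera(name): name is "scene" or "side" or "wrist"; returns the picture (400x640x3 uint8, blue, green, red); there is no depth.
- eyes.camera_model(name): a dict with "fx", "fy", "cx", "cy" (pixels), "rvec" (rotation vector, rad) and "tvec" (3), from world to camera coordinates, as OpenCV has them. Camera axes: x right, y down, z forward; pixel columns grow to the right and rows downward; lengths in m; the calibration is good to about 2 mm. A picture is of the moment at which its call begins: read the wrist's pose just before it. camera_model takes no time and is no camera call; for the wrist camera it gives the pose at the moment of the call.
- ticket.close_job(): hands the job in; it is judged then, once.
The state is a dict: "t": time; "q": joint angles; "dq": joint speeds; "joint_torque": joint torques, N m; "tool_pos": TCP position; "orientation": TCP orientation; "force": force on the tool from outside, world axes, zero at the start; "wrist_torque": the same for the moment, N m; "opening": finger opening in m; "gripper_force": force on a finger pad.
Only numpy, scipy, OpenCV 4.12 (cv2) and the standard library are available. Lean on these libraries where they do the work, as an engineer would, in place of code of your own. Each camera call takes 0.05 s, during which the arm holds its last target. There are 200 camera calls.

## Working session

There is one attempt and no reset: what is moved stays moved. The work goes in short steps, Python scripts to look and compute and a tool call to move; the robot and the scene stay as the last step left them, time stands still between calls to the robot, and variables do not carry over. Pictures are saved under pics/ and viewed, at most 14 in all, crops included, and the job is handed in when it is done.

Besides the shell and the picture viewer there is one more tool, called after "Request:" by a JSON object that holds its "fn" and its "kwargs", one argument or row to a line. arm_command: Moves the arm, as the interface text tells. Its arguments: {"type":"object","properties":{"deltas":{"type":"array"},"gripper":{"type":"number"},"squeeze":{"type":"number"}},"required":["deltas"]}

```bash
mkdir -p pics; python3 - <<'E'
from plant import monitor, eyes
import cv2,numpy as np
for n in ["scene","side"]:
    im=eyes.read_camera(n); cv2.imwrite(f"pics/{n}0.png",im)
    print(n,{k:np.round(v,4).tolist() for k,v in eyes.camera_model(n).items()})
im=eyes.read_camera("wrist"); cv2.imwrite("pics/wrist0.png",im)
s=monitor.read_state();print(s)
E
```

```text
scene {'fx': 469.3355, 'fy': 469.3355, 'cx': 319.1919, 'cy': 198.0479, 'rvec': [1.9421, 1.268, -0.5894], 'tvec': [-0.2927, -0.199, 1.8463]}
side {'fx': 366.0342, 'fy': 366.0342, 'cx': 321.8896, 'cy': 197.9252, 'rvec': [0.1061, -2.804, 1.3003], 'tvec': [0.5363, 0.0778, 1.3294]}
{'t': 0.15, 'q': array([-8.54015974e-02,  1.30971150e-01,  1.48898031e+00,  1.55403362e-05,
        1.52296978e+00, -8.53982922e-02]), 'dq': array([ 0.00080217, -0.00321426, -0.0052392 , -0.00090426, -0.00126277,
        0.00215344]), 'joint_torque': array([ 8.59073725e-05, -5.60473788e+01, -4.92333663e+01,  7.68201635e-02,
        3.05504061e-02, -1.41810942e-04]), 'tool_pos': array([5.99597207e-01, 6.17474256e-05, 2.17865094e-01]), 'orientation': array([-2.22072017e+00, -2.22071116e+00,  1.32536263e-03]), 'force': array([-0.33387718, -0.45906157, -0.29809699]), 'wrist_torque': array([ 0.01640298,  0.02343183, -0.02004516]), 'gripper_force': 0.0, 'opening': 0.09329889309899261}
```

View pics/scene0.png

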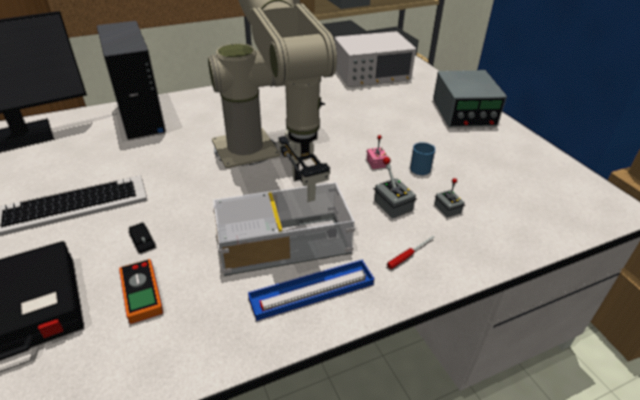

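View pics/side0.png

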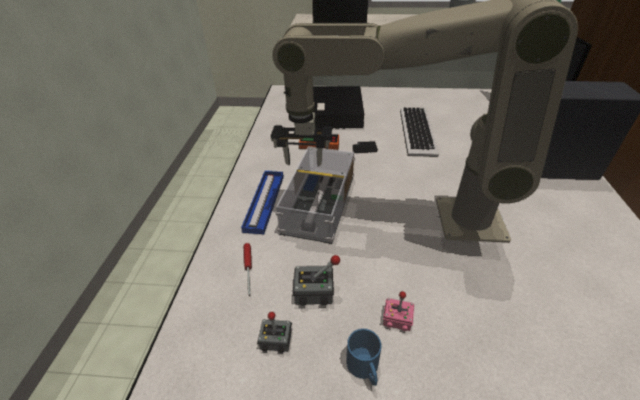

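The scene view shows the burn-in box at about (285,225), and the large grey switch at (395,195) with its ball at (387,160). In the side view that ball is at (335,260), the box at (318,195) and the yellow stripe at (320,174). Next I'll zoom in and triangulate.

```bash
cat > h.py <<'E'
import cv2,numpy as np
from plant import eyes,monitor
def cam(n):
    m=eyes.camera_model(n);R=cv2.Rodrigues(np.array(m["rvec"],float))[0];t=np.array(m["tvec"],float).ravel()
    K=np.array([[m["fx"],0,m["cx"]],[0,m["fy"],m["cy"]],[0,0,1]]);return K,R,t
def ray(c,p):
    K,R,t=c;d=R.T@np.linalg.solve(K,[p[0],p[1],1]);return -R.T@t,d/np.linalg.norm(d)
def plane(c,p,z):
    o,d=ray(c,p);return o+d*(z-o[2])/d[2]
def tri(obs):
    A=np.zeros((3,3));b=np.zeros(3)
    for c,p in obs:
        o,d=ray(c,p);P=np.eye(3)-np.outer(d,d);A+=P;b+=P@o
    X=np.linalg.solve(A,b);return X,[float(np.linalg.norm(np.cross(X-ray(c,p)[0],ray(c,p)[1]))) for c,p in obs]
def proj(c,X):
    K,R,t=c;u=K@(R@np.array(X)+t);return u[:2]/u[2]
def blobs(im,lo,hi,amin=8):
    hsv=cv2.cvtColor(im,cv2.COLOR_BGR2HSV)
    m=cv2.inRange(hsv,lo,hi) if lo[0]<=hi[0] else cv2.inRange(hsv,(lo[0],)+lo[1:],(180,)+hi[1:])|cv2.inRange(hsv,(0,)+lo[1:],hi)
    n,l,s,c=cv2.connectedComponentsWithStats(m)
    return m,[(np.round(c[i],1).tolist(),s[i].tolist()) for i in range(1,n) if s[i,4]>=amin]
E
python3 - <<'E'
from h import *
for n in ["scene","side"]:
    im=cv2.imread(f"pics/{n}0.png")
    print(n,"red",blobs(im,(172,120,90),(6,255,255))[1])
    print(n,"yel",blobs(im,(20,120,100),(35,255,255))[1])
a=cv2.imread("pics/scene0.png")[150:290,205:445];b=cv2.imread("pics/side0.png")[145:315,230:400]
A=cv2.resize(a,None,fx=3.3,fy=3.3,interpolation=cv2.INTER_CUBIC);cv2.imwrite("pics/sc_c.png",A)
B=cv2.resize(b,None,fx=3.5,fy=3.5,interpolation=cv2.INTER_CUBIC)
w=cv2.imread("pics/wrist0.png");
cv2.imwrite("pics/si_c.png",B);print(A.shape,B.shape,w.shape)
E
```

```text
scene red [([378.9, 136.9], [378, 136, 3, 3, 8]), ([379.0, 160.7], [368, 151, 22, 17, 115]), ([454.2, 180.0], [453, 179, 4, 3, 10]), ([400.6, 257.7], [388, 249, 26, 18, 190]), ([143.6, 264.0], [141, 262, 6, 5, 23]), ([134.6, 266.4], [132, 265, 6, 4, 21]), ([47.6, 324.0], [38, 320, 20, 9, 87])]
scene yel [([275.2, 211.9], [269, 193, 13, 38, 160])]
side red [([247.0, 254.9], [244, 244, 7, 23, 145]), ([335.2, 259.0], [331, 256, 9, 7, 50]), ([402.2, 294.1], [400, 292, 6, 5, 23]), ([271.1, 314.8], [268, 312, 7, 6, 32])]
side yel [([318.1, 173.1], [298, 170, 45, 7, 83])]
(462, 792, 3) (595, 595, 3) (400, 640, 3)
```

View pics/sc_c.png

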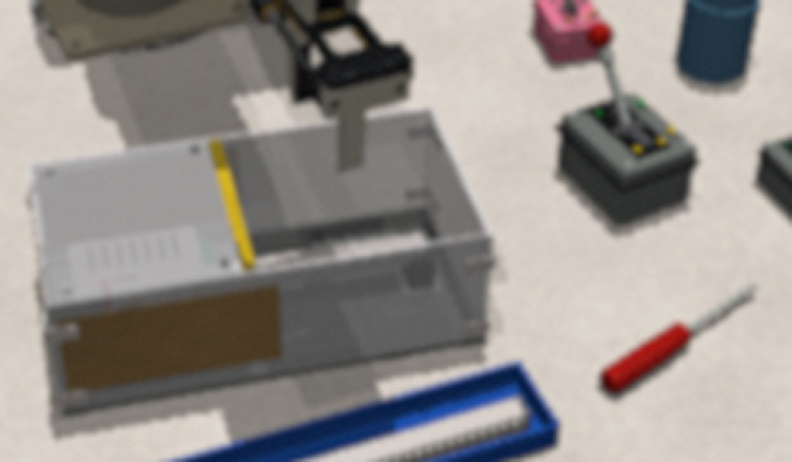

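View pics/wrist0.png

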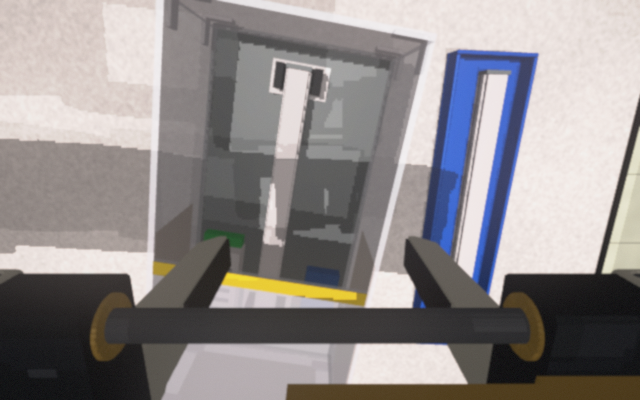

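View pics/si_c.png

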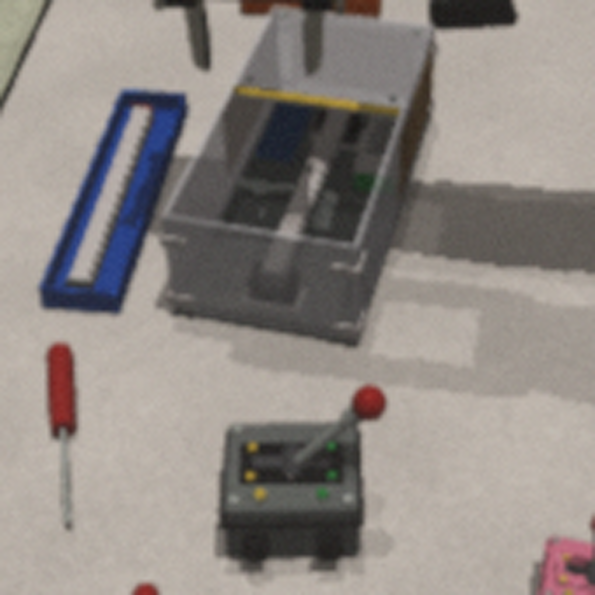

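The crops show the box corners, the stripe and the lever clearly. The lever leans to the green side. The wrist view shows the bar running from about (297,70) to (272,245), with the rest lips at (279,77) and (318,83). The stripe runs from (155,268) to (365,298).

```bash
python3 - <<'E'
from h import *
S,D,W=cam("scene"),cam("side"),cam("wrist")
np.set_printoptions(precision=4,suppress=True)
s=lambda x,y:(205+x/3.3,150+y/3.3); d=lambda x,y:(230+x/3.5,145+y/3.5)
P={"ball":(s(599,34),d(369,402),None),"c+tray":(s(490,240),d(165,220),(432,38)),"c+base":(s(432,112),d(357,245),(163,-2)),
"c-base":(s(38,168),d(435,38),None),"c-tray":(s(48,312),d(275,12),None),"str_base":(s(215,142),d(398,109),(155,268)),"str_tray":(s(250,266),d(238,90),(365,298))}
for k,(a,b,c) in P.items():
    o=[(S,a),(D,b)]+([(W,c)] if c else [])
    print(k,*tri(o),"wrist@.13",plane(W,c,.13) if c else "")
# switch box top: corners at z .07 
for n,c,f,pts in [("scene",S,s,[(560,128),(612,180),(694,150),(620,92)]),("side",D,d,[(228,428),(222,520),(358,518),(358,428)])]:
    print(n,np.array([plane(c,f(*p),.07) for p in pts]))
print("pivot slot", plane(S,s(627,125),.074),plane(D,d(291,468),.074))
print("marks: scene g",plane(S,s(600,112),.074),plane(S,s(641,104),.074),"y",plane(S,s(638,149),.074),plane(S,s(671,131),.074))
print("marks: side g",plane(D,d(331,451),.074),plane(D,d(331,475),.074),"y",plane(D,d(252,446),.074),plane(D,d(249,475),.074))
# bar top at .05
for p in [(281,68),(311,68),(294,70),(272,245),(262,245),(283,245),(279,77),(318,83)]: print("bar",p,plane(W,p,.05),plane(W,p,.04)[:2])
print("side bar",plane(D,d(275,268),.05),plane(D,d(318,165),.05), "cam W",ray(W,(320,200))[0])
E
```

```text
ball [0.4713 0.3472 0.1444] [0.002009095625876483, 0.0020090956258763154] wrist@.13 
c+tray [0.6785 0.1198 0.1219] [0.0021762103750173137, 0.0038554697770407597, 0.0021112594895618445] wrist@.13 [0.6782 0.1188 0.13  ]
c+base [0.4953 0.1477 0.1242] [0.006427181145759931, 0.004687763969473828, 0.002992035844577831] wrist@.13 [0.4978 0.1431 0.13  ]
c-base [ 0.4266 -0.2094  0.1176] [0.0016325080797086906, 0.0016325080797087255] wrist@.13 
c-tray [ 0.6127 -0.2492  0.1195] [0.0019933696266468998, 0.001993369626646962] wrist@.13 
str_base [ 0.465  -0.055   0.1294] [0.00388103206983269, 0.004341060931216792, 0.0007811565391712959] wrist@.13 [ 0.4661 -0.0548  0.13  ]
str_tray [ 0.6367 -0.083   0.129 ] [0.0013180456892559597, 0.004743354321792851, 0.003918848341096487] wrist@.13 [ 0.6405 -0.0829  0.13  ]
scene [[0.5104 0.2903 0.07  ]
 [0.6007 0.2961 0.07  ]
 [0.5925 0.3937 0.07  ]
 [0.4817 0.3766 0.07  ]]
side [[0.5902 0.3193 0.07  ]
 [0.5822 0.4111 0.07  ]
 [0.4749 0.4015 0.07  ]
 [0.4804 0.3116 0.07  ]]
pivot slot [0.5366 0.3511 0.074 ] [0.5323 0.3599 0.074 ]
marks: scene g [0.5075 0.3373 0.074 ] [0.5122 0.3824 0.074 ] y [0.5737 0.341  0.074 ] [0.562  0.3861 0.074 ]
marks: side g [0.501  0.3404 0.074 ] [0.4992 0.3646 0.074 ] y [0.5669 0.3399 0.074 ] [0.5657 0.3693 0.074 ]
bar (281, 68) [0.5667 0.1066 0.05  ] [0.5657 0.1075]
bar (311, 68) [0.5943 0.1066 0.05  ] [0.5941 0.1075]
bar (294, 70) [0.5786 0.1049 0.05  ] [0.578  0.1057]
bar (272, 245) [ 0.5519 -0.0697  0.05  ] [ 0.5504 -0.0741]
bar (262, 245) [ 0.5412 -0.0697  0.05  ] [ 0.5395 -0.0741]
bar (283, 245) [ 0.5636 -0.0697  0.05  ] [ 0.5625 -0.0741]
bar (279, 77) [0.5646 0.0988 0.05  ] [0.5635 0.0994]
bar (318, 83) [0.6007 0.0935 0.05  ] [0.6007 0.094 ]
side bar [0.575  0.1021 0.05  ] [ 0.5464 -0.0602  0.05  ] cam W [0.5998 0.0777 0.3825]
```

Request:
{"fn": "arm_command", "kwargs": {
  "deltas": [
    [[-1.07, 2.9, 0, 0, 0, 6], [-1.07, 2.9, 0, 0, 0, 6], [-1.07, 2.9, 0, 0, 0, 6], [-1.07, 2.9, 0, 0, 0, 6], [-1.07, 2.9, 0, 0, 0, 6], [-1.07, 2.9, 0, 0, 0, 6], [-1.07, 2.9, 0, 0, 0, 6], [-1.07, 2.9, 0, 0, 0, 6], [-1.07, 2.9, 0, 0, 0, 6], [-1.07, 2.9, 0, 0, 0, 6], [-1.07, 2.9, 0, 0, 0, 6], [-1.07, 2.8, 0, 0, 0, 6]]
  ]
}}

```text
t: 1.15
tool_pos: [0.4706, 0.3484, 0.2183]
orientation: [-0.483, -3.104, 0.0]
force: [0.3, -0.6, -0.3]
opening: 0.0931
gripper_force: 0.0
```

Request:
{"fn": "arm_command", "kwargs": {
  "deltas": [
    [[0, 0, 0, 0, 0, 7], [0, 0, 0, 0, 0, 7], [0, 0, 0, 0, 0, 7], [0, 0, 0, 0, 0, 1], [0, 0, 0, 0, 0, 0]]
  ],
  "gripper": 0.1
}}

```text
t: 1.57
tool_pos: [0.4714, 0.347, 0.2183]
orientation: [0.106, -3.139, 0.0]
force: [0.4, -0.5, -0.4]
opening: 0.0643
gripper_force: 0.0
```

```bash
python3 - <<'E'
from h import *
from scipy.spatial.transform import Rotation as Ro
s=monitor.read_state();print(s["t"],s["tool_pos"],s["q"],s["opening"],s["force"]);print(Ro.from_rotvec(s["orientation"]).as_matrix().round(3))
W=cam("wrist");im=eyes.read_camera("wrist");cv2.imwrite("pics/w1.png",im)
print(blobs(im,(172,120,80),(6,255,255),40)[1]);print(proj(W,(.4713,.3472,.1444)),ray(W,(1,1))[0])
for l in blobs(im,(172,120,80),(6,255,255),40)[1]: print(plane(W,l[0],.1444))
E
```

```text
1.5667 [0.47140494 0.34695871 0.2182959 ] [ 5.46887461e-01  9.17021583e-02  1.53039488e+00  2.27292386e-05
  1.52011677e+00 -1.09156627e+00] 0.06427344078411135 [ 0.44247927 -0.45165334 -0.35339377]
[[-0.998 -0.068 -0.001]
 [-0.068  0.998 -0.   ]
 [ 0.001 -0.    -1.   ]]
[([316.6, 211.9], [299, 194, 36, 36, 1029]), ([234.7, 377.6], [210, 368, 48, 26, 638])]
[317.16626969 209.46456657] [0.39437519 0.34215712 0.38305473]
[0.47322108 0.34690958 0.1444    ]
[0.6287275  0.28631858 0.1444    ]
```

View pics/w1.png

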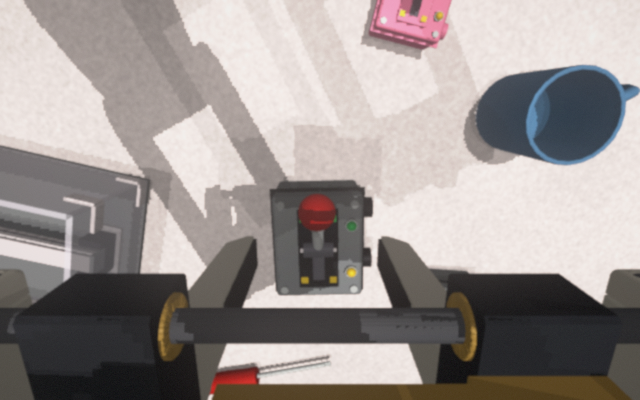

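The wrist view confirms the ball at (317,212). The switch box spans x 272–366 and y 188–294, and it is aligned with the tool.

```bash
python3 - <<'E'
from h import *
W=cam("wrist")
print(tri([(cam("scene"),(386.5,160.3)),(cam("side"),(335.3,259.5)),(W,(316.6,211.9))]))
for p in [(272,188),(366,190),(275,294),(364,292)]: print(plane(W,p,.07))
for p in [(303,281),(333,280),(320,247)]: print(plane(W,p,.074))
E
```

```text
(array([0.47232475, 0.34664981, 0.14533436]), [0.0019557986635654855, 0.0024536294419249577, 0.0007063621059739388])
[0.47682976 0.30427879 0.07      ]
[0.47286906 0.39389379 0.07      ]
[0.59116954 0.31072365 0.07      ]
[0.58260373 0.40347771 0.07      ]
[0.57169964 0.33920208 0.074     ]
[0.56852138 0.36969064 0.074     ]
[0.53292602 0.35395756 0.074     ]
```

Request:
{"fn": "arm_command", "kwargs": {
  "deltas": [
    [[0, 0, -2, 0, 0, 0], [0, 0, -2, 0, 0, 0], [0, 0, -2, 0, 0, 0], [0, 0, -2, 0, 0, 0], [0, 0, -1.2, 0, 0, 0], [0, 0, 0, 0, 0, 0]]
  ]
}}

```text
t: 2.12
tool_pos: [0.4698, 0.3457, 0.1231]
orientation: [0.105, -3.135, 0.004]
force: [-0.7, -0.3, -0.7]
opening: 0.051
gripper_force: 0.0
```

Request:
{"fn": "arm_command", "kwargs": {
  "deltas": [
    [[0, 0, 0, 0, 0, 0], [0, 0, 0, 0, 0, 0], [0, 0, 0, 0, 0, 0], [0, 0, 0, 0, 0, 0], [0, 0, 0, 0, 0, 0], [0, 0, 0, 0, 0, 0]]
  ],
  "gripper": -1,
  "squeeze": 10
}}

```text
t: 2.62
tool_pos: [0.472, 0.3468, 0.1277]
orientation: [-0.109, 3.139, -0.0]
force: [-2.2, -4.3, 4.7]
opening: 0.0271
gripper_force: 10.0
```

Request:
{"fn": "arm_command", "kwargs": {
  "deltas": [
    [[0.69, 0.05, 0.45, 0, 0, 0], [0.69, 0.05, 0.45, 0, 0, 0], [0.75, 0.05, 0.33, 0, 0, 0], [0.76, 0.05, 0.33, 0, 0, 0], [0.8, 0.06, 0.2, 0, 0, 0], [0.8, 0.06, 0.2, 0, 0, 0], [0.8, 0.06, 0.07, 0, 0, 0], [0.8, 0.06, 0.07, 0, 0, 0], [0, 0, 0, 0, 0, 0], [0, 0, 0, 0, 0, 0], [0, 0, 0, 0, 0, 0]]
  ]
}}

```text
t: 3.53
tool_pos: [0.5339, 0.3521, 0.1489]
orientation: [-0.109, 3.137, 0.003]
force: [1.2, 0.3, 5.3]
opening: 0.0271
gripper_force: 10.0
```

```bash
python3 - <<'E'
from h import *
s=monitor.read_state();print(s["t"],s["tool_pos"],s["opening"],s["force"])
tiles=[]
for n,(x,y) in [("scene",(355,140)),("side",(280,225))]:
    im=eyes.read_camera(n);cv2.imwrite(f"pics/{n}2.png",im);c=cam(n)
    print(n,blobs(im,(172,120,80),(6,255,255),5)[1],proj(c,(.533,.353,.168)))
    tiles.append(cv2.resize(im[y:y+80,x:x+80],None,fx=5,fy=5,interpolation=cv2.INTER_CUBIC))
cv2.imwrite("pics/lev2.png",np.hstack(tiles))
E
```

```text
3.5333 [0.5338647  0.35210572 0.14893767] 0.02706232879170492 [1.18651909 0.34975429 5.28439592]
scene [([376.1, 161.1], [368, 151, 19, 17, 91]), ([373.0, 154.5], [372, 154, 3, 2, 6]), ([454.1, 180.3], [453, 179, 4, 4, 12]), ([400.4, 258.0], [388, 249, 26, 19, 199]), ([143.8, 263.9], [141, 262, 7, 5, 27]), ([134.8, 266.4], [132, 264, 7, 6, 28]), ([261.3, 305.2], [261, 303, 2, 5, 6]), ([47.9, 324.0], [38, 319, 21, 11, 100])] [398.37210705 163.47663047]
side [([247.0, 255.1], [244, 244, 7, 23, 149]), ([402.3, 294.3], [400, 292, 6, 6, 28]), ([271.2, 315.2], [268, 312, 7, 7, 36])] [312.07203954 255.06949406]
```

View pics/lev2.png

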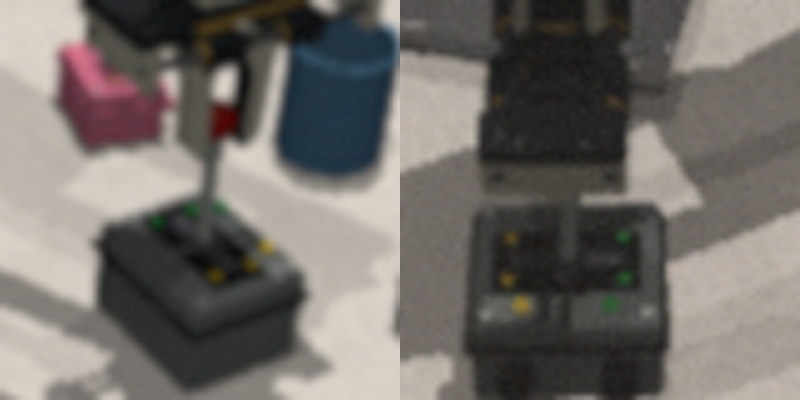

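Both crops show the lever upright, and the side force on it is small. I'll release it, back off and check it again.

Request:
{"fn": "arm_command", "kwargs": {
  "deltas": [
    [[0, 0, 0, 0, 0, 0], [0, 0, 0, 0, 0, 0], [0, 0, 0, 0, 0, 0], [0, 0, 1, 0, 0, 0], [0, 0, 2, 0, 0, 0], [0, 0, 2, 0, 0, 0], [0, 0, 2, 0, 0, 0], [0, 0, 2, 0, 0, 0], [0, 0, 0, 0, 0, 0]]
  ],
  "gripper": 0.1
}}

```text
t: 4.38
tool_pos: [0.5344, 0.3525, 0.2438]
orientation: [-0.11, 3.133, 0.006]
force: [1.0, 0.8, 1.3]
opening: 0.0509
gripper_force: 0.0
```

Request:
{"fn": "arm_command", "kwargs": {
  "deltas": [
    [[-0.1, -3, 0, 0, 0, -7], [-0.1, -3, 0, 0, 0, -7], [-0.1, -3, 0, 0, 0, -7], [-0.1, -3, 0, 0, 0, -7], [-0.1, -3, 0, 0, 0, -7], [-0.1, -3, 0, 0, 0, -7], [-0.1, -3, 0, 0, 0, -7], [-0.1, -3, 0, 0, 0, -7], [-0.1, -3, 0, 0, 0, -7], [0, -3, 0, 0, 0, -7], [0, -3, 0, 0, 0, -7], [0, -3, 0, 0, 0, -7]]
  ]
}}

```text
t: 5.38
tool_pos: [0.523, -0.0099, 0.2373]
orientation: [-2.026, -2.4, 0.0]
force: [1.2, 0.2, -1.2]
opening: 0.0512
gripper_force: 0.0
```

Request:
{"fn": "arm_command", "kwargs": {
  "deltas": [
    [[0.5, 0, 0, 0, 0, -7], [0.5, 0, 0, 0, 0, -7], [0, 0, 0, 0, 0, -6], [0, 0, 0, 0, 0, 0], [0, 0, 0, 0, 0, 0]]
  ],
  "gripper": 0.0
}}

```text
t: 5.8
tool_pos: [0.5333, -0.0086, 0.2373]
orientation: [-2.403, -2.023, 0.001]
force: [-0.5, 0.3, -1.6]
opening: 0.0466
gripper_force: 0.0
```

```bash
python3 - <<'E'
from h import *
from scipy.spatial.transform import Rotation as Ro
s=monitor.read_state();print(s["t"],s["tool_pos"],s["q"],s["opening"],s["force"]);print(Ro.from_rotvec(s["orientation"]).as_matrix().round(3))
obs=[]
for n,g in [("scene",(398.4,163.5)),("side",(312,255))]:
    im=eyes.read_camera(n);cv2.imwrite(f"pics/{n}3.png",im)
    b=[l for l in blobs(im,(172,110,70),(6,255,255),5)[1] if np.hypot(l[0][0]-g[0],l[0][1]-g[1])<12];print(n,b);
    if b: obs.append((cam(n),b[0][0]))
if len(obs)==2: print(tri(obs))
for c,p in obs: print(plane(c,p,.168))
W=cam("wrist");im=eyes.read_camera("wrist");cv2.imwrite("pics/w3.png",im);print(W[0],ray(W,(1,1))[0])
E
```

```text
5.8 [ 0.53325425 -0.00859444  0.23725365] [-1.12266758e-01 -5.70577898e-02  1.64646641e+00  1.88350939e-06
  1.55284369e+00  5.89717970e-02] 0.04663708390672376 [-0.51491876  0.25589373 -1.56323139]
[[ 0.17   0.985 -0.001]
 [ 0.985 -0.17   0.   ]
 [-0.    -0.001 -1.   ]]
scene [([397.5, 163.3], [395, 160, 6, 8, 37])]
side [([314.2, 254.2], [310, 250, 9, 9, 63])]
(array([0.52874344, 0.35083396, 0.1677555 ]), [0.0016948004529064207, 0.0016948004529064634])
[0.53108265 0.35097348 0.168     ]
[0.52755044 0.34952733 0.168     ]
[[338.78186514   0.         316.88491233]
 [  0.         338.78186514 199.13935913]
 [  0.           0.           1.        ]] [0.54653537 0.06817498 0.40212429]
```

View pics/w3.png

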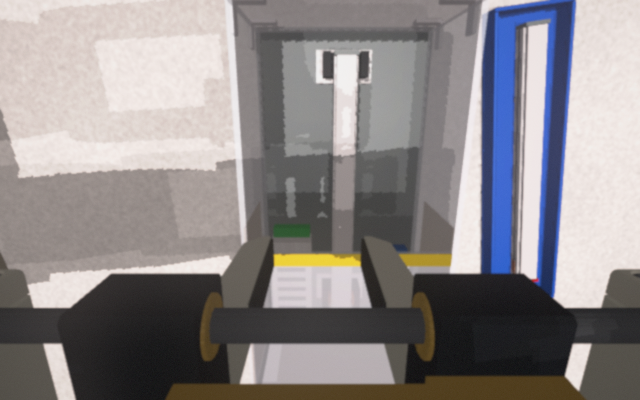

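The wrist view shows the bar running vertically at x≈345, from row 52 to row 255 at the yellow stripe, so the yaw is right. I'll compute the numbers and check the lever angle against its marks.

```bash
python3 - <<'E'
from h import *
np.set_printoptions(precision=4,suppress=True)
W=cam("wrist")
for p in [(345,52),(345,82),(344,150),(343,250)]: print("bar",p,plane(W,p,.05))
for p in [(265,256),(450,260)]: print("stripe",plane(W,p,.13))
im=cv2.imread("pics/w3.png");g=im.astype(int).sum(2)
for r in (100,120,180,220): 
    row=g[r,315:380];e=np.diff(row);print(r,"edges",315+int(e[:32].argmax()),315+30+int(e[30:].argmin()))
M={}
for n,(x,y,w,h) in [("scene",(372,172,45,35)),("side",(285,250,60,50))]:
    im=cv2.imread(f"pics/{n}3.png")[y:y+h,x:x+w]
    for k,lo,hi in [("g",(45,90,50),(80,255,255)),("y",(18,120,90),(35,255,255))]:
        for c,s in blobs(im,lo,hi,2)[1]:
            p=(c[0]+x,c[1]+y);print(n,k,np.round(p,1),s[4],plane(cam(n),p,.0745))
A=[cv2.resize(cv2.imread(f"pics/{n}3.png")[y:y+60,x:x+60],None,fx=6.6,fy=6.6,interpolation=cv2.INTER_CUBIC) for n,x,y in [("scene",366,148),("side",284,243)]]
cv2.imwrite("pics/lev3.png",np.hstack(A))
E
```

```text
bar (345, 52) [0.5812 0.1078 0.05  ]
bar (345, 82) [0.5772 0.0808 0.05  ]
bar (344, 150) [0.5663 0.0149 0.05  ]
bar (343, 250) [ 0.5483 -0.0968  0.05  ]
stripe [ 0.4795 -0.0533  0.13  ]
stripe [ 0.6396 -0.085   0.13  ]
100 edges 333 357
120 edges 333 356
180 edges 320 353
220 edges 331 352
scene g [392.5 181.5] 4 [0.5038 0.3613 0.0745]
scene g [386.2 183.8] 6 [0.5066 0.3354 0.0745]
scene y [405.  192.5] 4 [0.5709 0.3677 0.0745]
scene y [397.8 194.6] 5 [0.5711 0.3405 0.0745]
side g [324.  272.2] 4 [0.5031 0.3349 0.0745]
side g [324.5 280. ] 6 [0.4995 0.3625 0.0745]
side g [321.5 285.5] 4 [0.5065 0.3819 0.0745]
side y [301.8 272.4] 5 [0.5674 0.3402 0.0745]
side y [301.  280.5] 6 [0.5661 0.369  0.0745]
side y [303.8 285.6] 5 [0.5561 0.3858 0.0745]
```

View pics/lev3.png

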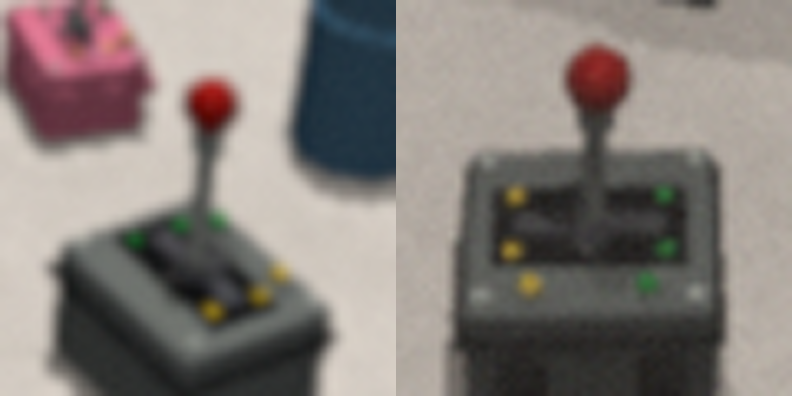

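The marks' midpoint is about 6.5 mm from the ball's centre, so the lever still leans roughly 0.06 rad towards green. I'll go back and close on the ball along the swing direction, which centres it.

Request:
{"fn": "arm_command", "kwargs": {
  "deltas": [
    [[0.02, 3, 0, 0, 0, 5], [0.02, 3, 0, 0, 0, 5], [0.02, 3, 0, 0, 0, 5], [0.02, 3, 0, 0, 0, 0], [0.02, 3, 0, 0, 0, 0], [0.02, 3, 0, 0, 0, 0], [0.03, 3, 0, 0, 0, 0], [0.03, 3, 0, 0, 0, 0], [0.03, 3, 0, 0, 0, 0], [0.03, 3, 0, 0, 0, 0], [0.03, 3, 0, 0, 0, 0], [0, 3, 0, 0, 0, 0]]
  ],
  "gripper": 0.5
}}

```text
t: 6.95
tool_pos: [0.5358, 0.3532, 0.2376]
orientation: [2.119, 2.319, 0.0]
force: [-0.1, -0.4, 0.5]
opening: 0.0696
gripper_force: 0.0
```

Request:
{"fn": "arm_command", "kwargs": {
  "deltas": [
    [[0, 0, 0, 0, 0, 0], [0, 0, -2, 0, 0, 0], [0, 0, -2, 0, 0, 0], [0, 0, -2, 0, 0, 0], [0, 0, -2, 0, 0, 0], [0, 0, -0.9, 0, 0, 0], [0, 0, 0, 0, 0, 0]]
  ]
}}

```text
t: 7.53
tool_pos: [0.5344, 0.3503, 0.1454]
orientation: [-2.12, -2.316, 0.008]
force: [-0.1, -0.7, -1.2]
opening: 0.07
gripper_force: 0.0
```

Request:
{"fn": "arm_command", "kwargs": {
  "deltas": [
    [[0, 0, 0, 0, 0, 0], [0, 0, 0, 0, 0, 0], [0, 0, 0, 0, 0, 0], [0, 0, 0, 0, 0, 0], [0, 0, 0, 0, 0, 0], [0, 0, 0, 0, 0, 0], [0, 0, 0, 0, 0, 0], [0, 0, 0, 0, 0, 0]]
  ],
  "gripper": -1,
  "squeeze": 10
}}

```text
t: 8.2
tool_pos: [0.5362, 0.3516, 0.1491]
orientation: [-2.122, -2.316, -0.0]
force: [-1.8, 0.1, 3.4]
opening: 0.0268
gripper_force: 10.0
```

Request:
{"fn": "arm_command", "kwargs": {
  "deltas": [
    [[0, 0, 0, 0, 0, 0], [0, 0, 0, 0, 0, 0], [0, 0, 0, 0, 0, 0], [0, 0, 0, 0, 0, 0]]
  ],
  "gripper": 0.0
}}

```text
t: 8.53
tool_pos: [0.5362, 0.3513, 0.1484]
orientation: [2.123, 2.316, -0.0]
force: [-0.7, -0.1, 0.2]
opening: 0.045
gripper_force: 0.0
```

Request:
{"fn": "arm_command", "kwargs": {
  "deltas": [
    [[0, 0, 2, 0, 0, 0], [0, 0, 2, 0, 0, 0], [0, 0, 2, 0, 0, 0], [0, -1, 2, 0, 0, 0], [0, -2, 0.5, 0, 0, 0], [0, -3, 0, 0, 0, 0], [0, -3, 0, 0, 0, 0], [0, -3, 0, 0, 0, 0]]
  ]
}}

```text
t: 9.2
tool_pos: [0.5361, 0.2304, 0.2338]
orientation: [2.121, 2.317, 0.001]
force: [0.8, -0.2, -0.0]
opening: 0.0463
gripper_force: 0.0
```

```bash
cat > lev.py <<'E'
from h import *
np.set_printoptions(precision=4,suppress=True)
s=monitor.read_state();print(s["t"],s["tool_pos"],s["force"])
obs=[]
for n,g in [("scene",(398.4,163.5)),("side",(312,255))]:
    im=eyes.read_camera(n);cv2.imwrite(f"pics/{n}_{s['t']:.1f}.png",im)
    b=[l for l in blobs(im,(172,110,70),(6,255,255),5)[1] if np.hypot(l[0][0]-g[0],l[0][1]-g[1])<12];print(n,b)
    if b: obs.append((cam(n),b[0][0]));print(plane(cam(n),b[0][0],.168))
if len(obs)==2: print(tri(obs))
E
python3 lev.py
```

```text
9.2 [0.5361 0.2304 0.2338] [ 0.8062 -0.1997 -0.0231]
scene [([398.8, 164.3], [396, 161, 7, 8, 36])]
[0.5374 0.3518 0.168 ]
side [([311.8, 254.0], [307, 250, 10, 9, 67])]
[0.5341 0.3493 0.168 ]
(array([0.5354, 0.3512, 0.1682]), [0.0019278264049200013, 0.001927826404919979])
```

Ball and marks now agree within 1 mm, so the lever is off. Next is the bar.

Request:
{"fn": "arm_command", "kwargs": {
  "deltas": [
    [[0.28, -2.31, 0, 0, 0, -1.47], [0.28, -2.31, 0, 0, 0, -1.47], [0.28, -2.31, 0, 0, 0, -1.47], [0.28, -2.31, 0, 0, 0, -1.47], [0.28, -2.31, 0, 0, 0, -1.47], [0.28, -2.31, 0, 0, 0, -1.47], [0.28, -2.31, 0, 0, 0, -1.47], [0.28, -2.31, 0, 0, 0, -1.47], [0.28, -2.31, 0, 0, 0, -1.47], [0.28, -2.31, 0, 0, 0, -1.47], [0, 0, 0, 0, 0, 0], [0, 0, 0, 0, 0, 0]]
  ]
}}

```text
t: 10.3
tool_pos: [0.5644, -0.0, 0.2335]
orientation: [-2.403, -2.023, -0.0]
force: [1.2, 0.5, 0.1]
opening: 0.0464
gripper_force: 0.0
```

Request:
{"fn": "arm_command", "kwargs": {
  "deltas": [
    [[0, 0, -2, 0, 0, 0], [0, 0, -2, 0, 0, 0], [0, 0, -2, 0, 0, 0], [0, 0, -2, 0, 0, 0], [0, 0, -2, 0, 0, 0], [0, 0, -2, 0, 0, 0], [0, 0, -2, 0, 0, 0], [0, 0, -1.5, 0, 0, 0], [0, 0, -1, 0, 0, 0], [0, 0, 0, 0, 0, 0], [0, 0, 0, 0, 0, 0], [0, 0, 0, 0, 0, 0]]
  ]
}}

```text
t: 11.3
tool_pos: [0.5651, 0.0009, 0.0699]
orientation: [2.4, 2.026, 0.002]
force: [-0.2, -0.1, 0.5]
opening: 0.0467
gripper_force: 0.0
```

```bash
python3 - <<'E'
from h import *
s=monitor.read_state();print(s["t"],s["tool_pos"],s["force"])
im=eyes.read_camera("wrist");W=cam("wrist")
b=eyes.read_camera("side")
x=cv2.resize(b[100:250,230:380],(400,400),interpolation=cv2.INTER_CUBIC)
cv2.imwrite("pics/b1.png",np.hstack([im[:, 120:520],x]))
p=s["tool_pos"];print("TCP px",proj(W,p))
E
```

```text
11.3 [0.56509292 0.00086571 0.06987988] [-0.19700605 -0.12496385  0.45967116]
TCP px [316.10555383 252.64848032]
```

View pics/b1.png

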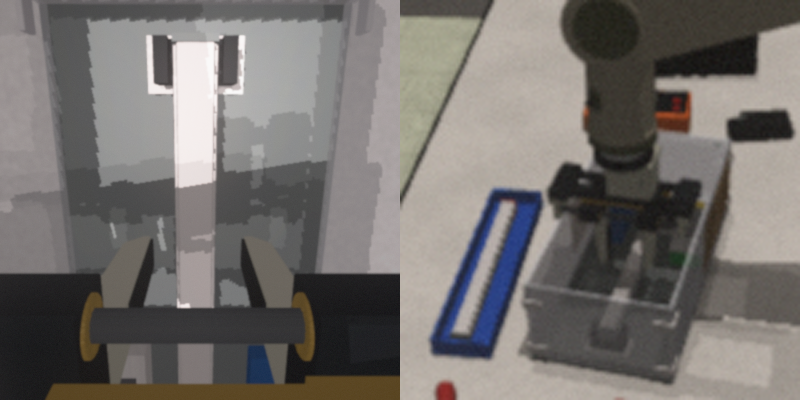

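The wrist view shows the bar centred between the fingers (x≈315) and parallel to the tool. I'll go down slowly and watch the force.

Request:
{"fn": "arm_command", "kwargs": {
  "deltas": [
    [[0, 0, -0.4, 0, 0, 0], [0, 0, -0.4, 0, 0, 0], [0, 0, -0.4, 0, 0, 0], [0, 0, -0.3, 0, 0, 0], [0, 0, -0.3, 0, 0, 0], [0, 0, -0.2, 0, 0, 0], [0, 0, -0.1, 0, 0, 0], [0, 0, 0, 0, 0, 0], [0, 0, 0, 0, 0, 0]]
  ]
}}

```text
t: 12.15
tool_pos: [0.5642, 0.0004, 0.0477]
orientation: [-2.401, -2.026, 0.0]
force: [-1.0, 0.1, -0.3]
opening: 0.0465
gripper_force: 0.0
```

Request:
{"fn": "arm_command", "kwargs": {
  "deltas": [
    [[0, 0, -0.05, 0, 0, 0], [0, 0, -0.05, 0, 0, 0], [0, 0, -0.05, 0, 0, 0], [0, 0, -0.05, 0, 0, 0], [0, 0, 0, 0, 0, 0], [0, 0, 0, 0, 0, 0]]
  ]
}}

```text
t: 12.65
tool_pos: [0.5642, 0.0004, 0.0456]
orientation: [-2.401, -2.026, 0.0]
force: [0.3, -0.2, 0.4]
opening: 0.0467
gripper_force: 0.0
```

Request:
{"fn": "arm_command", "kwargs": {
  "deltas": [
    [[0, 0, -0.05, 0, 0, 0], [0, 0, -0.05, 0, 0, 0], [0, 0, 0, 0, 0, 0], [0, 0, 0, 0, 0, 0]]
  ]
}}

```text
t: 12.98
tool_pos: [0.5641, 0.0004, 0.0446]
orientation: [-2.401, -2.026, 0.0]
force: [0.1, 0.1, -0.6]
opening: 0.0467
gripper_force: 0.0
```

Request:
{"fn": "arm_command", "kwargs": {
  "deltas": [
    [[0, 0, -0.05, 0, 0, 0], [0, 0, -0.05, 0, 0, 0], [0, 0, 0, 0, 0, 0], [0, 0, 0, 0, 0, 0]]
  ]
}}

```text
t: 13.32
tool_pos: [0.5642, 0.0004, 0.0436]
orientation: [-2.401, -2.026, 0.0]
force: [-0.7, 0.4, 1.1]
opening: 0.0467
gripper_force: 0.0
```

Request:
{"fn": "arm_command", "kwargs": {
  "deltas": [
    [[0, 0, -0.07, 0, 0, 0], [0, 0, -0.08, 0, 0, 0], [0, 0, 0, 0, 0, 0], [0, 0, 0, 0, 0, 0]]
  ]
}}

```text
t: 13.65
tool_pos: [0.5641, 0.0004, 0.042]
orientation: [-2.401, -2.026, 0.0]
force: [-0.4, 0.4, 0.2]
opening: 0.0466
gripper_force: 0.0
```

Request:
{"fn": "arm_command", "kwargs": {
  "deltas": [
    [[0, 0, -0.07, 0, 0, 0], [0, 0, -0.08, 0, 0, 0], [0, 0, 0, 0, 0, 0], [0, 0, 0, 0, 0, 0]]
  ]
}}

```text
t: 13.98
tool_pos: [0.5641, 0.0004, 0.0405]
orientation: [-2.401, -2.026, 0.0]
force: [1.1, 0.5, 0.3]
opening: 0.0464
gripper_force: 0.0
```

Request:
{"fn": "arm_command", "kwargs": {
  "deltas": [
    [[0, 0, -0.07, 0, 0, 0], [0, 0, -0.08, 0, 0, 0], [0, 0, 0, 0, 0, 0], [0, 0, 0, 0, 0, 0]]
  ]
}}

```text
t: 14.32
tool_pos: [0.5641, 0.0004, 0.039]
orientation: [-2.401, -2.026, 0.0]
force: [-0.4, -0.4, 0.8]
opening: 0.0461
gripper_force: 0.0
```

Request:
{"fn": "arm_command", "kwargs": {
  "deltas": [
    [[0, 0, -0.07, 0, 0, 0], [0, 0, -0.08, 0, 0, 0], [0, 0, 0, 0, 0, 0], [0, 0, 0, 0, 0, 0]]
  ]
}}

```text
t: 14.65
tool_pos: [0.5641, 0.0004, 0.0376]
orientation: [-2.401, -2.026, 0.0]
force: [0.2, 0.5, -0.3]
opening: 0.0466
gripper_force: 0.0
```

Request:
{"fn": "arm_command", "kwargs": {
  "deltas": [
    [[0, 0, 0, 0, 0, 0], [0, 0, 0, 0, 0, 0], [0, 0, 0, 0, 0, 0], [0, 0, 0, 0, 0, 0], [0, 0, 0, 0, 0, 0], [0, 0, 0, 0, 0, 0], [0, 0, 0, 0, 0, 0]]
  ],
  "gripper": -1,
  "squeeze": 50
}}

```text
t: 15.23
tool_pos: [0.5642, 0.0004, 0.0377]
orientation: [2.401, 2.026, 0.0]
force: [1.0, -0.6, 0.5]
opening: 0.0235
gripper_force: 50.0
```

Gripped with the opening at 23.5 mm, and nothing touched on the way down. Now I'll tilt the bar about its contact end.

Request:
{"fn": "arm_command", "kwargs": {
  "deltas": [
    [[-0.01, -0.04, 0.7, 1.97, -0.33, 0], [-0.01, -0.06, 0.7, 1.97, -0.33, 0], [-0.01, -0.08, 0.7, 1.97, -0.33, 0], [-0.02, -0.11, 0.7, 1.97, -0.33, 0], [-0.02, -0.13, 0.69, 1.97, -0.33, 0], [-0.03, -0.15, 0.69, 1.97, -0.33, 0], [0, 0, 0, 0, 0, 0], [0, 0, 0, 0, 0, 0]]
  ]
}}

```text
t: 15.9
tool_pos: [0.5631, -0.006, 0.0792]
orientation: [-2.293, -1.931, -0.239]
force: [-0.2, -0.3, -2.1]
opening: 0.0231
gripper_force: 50.0
```

Request:
{"fn": "arm_command", "kwargs": {
  "deltas": [
    [[-0.03, -0.17, 0.67, 1.97, -0.33, 0], [-0.03, -0.19, 0.66, 1.97, -0.33, 0], [-0.04, -0.22, 0.64, 1.97, -0.33, 0], [-0.04, -0.24, 0.62, 1.97, -0.33, 0], [-0.04, -0.26, 0.61, 1.97, -0.33, 0], [0, 0, 0, 0, 0, 0], [0, 0, 0, 0, 0, 0], [0, 0, 0, 0, 0, 0]]
  ]
}}

```text
t: 16.57
tool_pos: [0.561, -0.0156, 0.1106]
orientation: [-2.189, -1.846, -0.421]
force: [0.4, -0.2, -2.4]
opening: 0.023
gripper_force: 50.0
```

```bash
python3 - <<'E'
from h import *
from scipy.spatial.transform import Rotation as Ro
s=monitor.read_state();print(s["t"],s["tool_pos"],s["force"],s["wrist_torque"],s["opening"]);print(Ro.from_rotvec(s["orientation"]).as_matrix().round(3))
a=eyes.read_camera("scene");b=eyes.read_camera("side")
cv2.imwrite("pics/b2.png",np.hstack([cv2.resize(a[145:285,205:365],(457,400),interpolation=cv2.INTER_CUBIC),cv2.resize(b[110:250,255:375],(343,400),interpolation=cv2.INTER_CUBIC)]))
E
```

```text
16.5667 [ 0.56100869 -0.01562405  0.11057792] [ 0.40266684 -0.2109637  -2.36148786] [-0.25924985  0.08720941 -0.05228229] 0.02303897508592285
[[ 0.157  0.986  0.06 ]
 [ 0.915 -0.168  0.368]
 [ 0.373 -0.002 -0.928]]
```

View pics/b2.png

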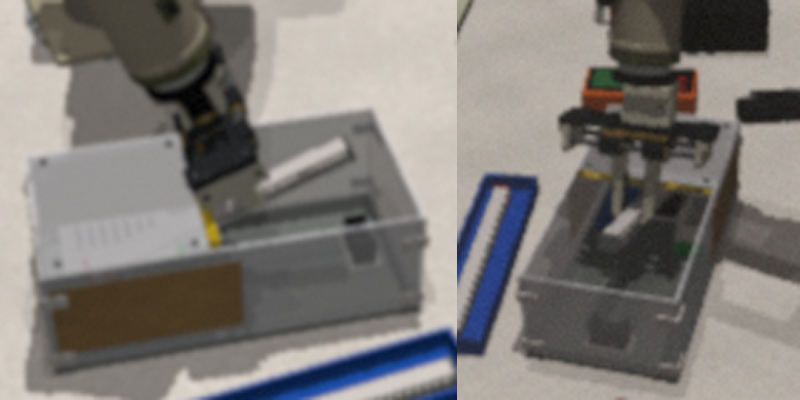

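The scene view shows the bar tilted with its free end at about (326,197), and the side view shows it at (308,191). I'll check for slip in the grip.

```bash
python3 - <<'E'
from h import *
S,D=cam("scene"),cam("side")
print(tri([(S,(325.8,197.5)),(D,(308.5,191))]))
P=np.array([.561,-.0156,.1106]);u=np.array([.157,.915,.373])
e=P+.11*u+np.array([-.06,-.368,.928])*.012;print(e,proj(S,e),proj(D,e))
E
```

```text
(array([0.5788827 , 0.07487691, 0.15772523]), [0.006557242518696692, 0.0065572425186967])
[0.57755  0.080634 0.162766] [325.76678265 193.88610009] [307.19742548 192.2934053 ]
```

Request:
{"fn": "arm_command", "kwargs": {
  "deltas": [
    [[0.08, 0.46, 0.19, 0, 0, 0], [0.16, 0.91, 0.37, 0, 0, 0], [0.16, 0.91, 0.37, 0, 0, 0], [0.16, 0.91, 0.37, 0, 0, 0], [0.16, 0.91, 0.37, 0, 0, 0], [0.16, 0.91, 0.37, 0, 0, 0], [0.16, 0.91, 0.37, 0, 0, 0], [0.08, 0.46, 0.19, 0, 0, 0]]
  ]
}}

```text
t: 17.33
tool_pos: [0.573, 0.0493, 0.1383]
orientation: [-2.187, -1.847, -0.425]
force: [-0.7, 0.8, -2.8]
opening: 0.0233
gripper_force: 50.0
```

Request:
{"fn": "arm_command", "kwargs": {
  "deltas": [
    [[0.16, 0.91, 0.37, 0, 0, 0], [0.16, 0.91, 0.37, 0, 0, 0], [0.16, 0.91, 0.37, 0, 0, 0], [0.16, 0.91, 0.37, 0, 0, 0], [0.16, 0.91, 0.37, 0, 0, 0], [0.16, 0.91, 0.37, 0, 0, 0], [0.16, 0.91, 0.37, 0, 0, 0], [0.08, 0.46, 0.3, 0, 0, 0], [0, 0, 0.5, 0, 0, 0], [0, 0, 0, 0, 0, 0]]
  ]
}}

```text
t: 18.17
tool_pos: [0.5851, 0.1162, 0.1726]
orientation: [-2.188, -1.848, -0.425]
force: [-0.5, -0.2, -2.5]
opening: 0.0231
gripper_force: 50.0
```

Request:
{"fn": "arm_command", "kwargs": {
  "deltas": [
    [[0, 0, 0.7, 0, 0, 0], [0, 0, 1.2, 0, 0, 0], [0, 0, 1.5, 0, 0, 0], [0, 0, 1.5, 0, 0, 0], [0, 0, 1.5, 0, 0, 0], [0, 0, 1.5, 0, 0, 0], [0, 0, 1.5, 0, 0, 0], [0, 0, 1.5, 0, 0, 0], [0, 0, 1.2, 0, 0, 0], [0, 0, 0.7, 0, 0, 0], [0, 0, 0, 0, 0, 0], [0, 0, 0, 0, 0, 0]]
  ]
}}

```text
t: 19.17
tool_pos: [0.5847, 0.1158, 0.2995]
orientation: [-2.189, -1.846, -0.424]
force: [-0.6, 0.1, -2.8]
opening: 0.023
gripper_force: 50.0
```

```bash
python3 lev.py; python3 - <<'E'
from h import *
s=monitor.read_state();print(s["t"],s["tool_pos"],s["force"],s["opening"],s["gripper_force"],abs(s["dq"]).max())
a=eyes.read_camera("scene");b=eyes.read_camera("side")
cv2.imwrite("pics/b3.png",np.hstack([a[100:300,200:420],b[80:280,230:410]]).repeat(2,0).repeat(2,1))
print("red cap cand",blobs(b,(172,90,60),(8,255,255),3)[1],blobs(a,(172,90,60),(8,255,255),3)[1])
E
```

```text
19.1667 [0.5847 0.1158 0.2995] [-0.6305  0.1346 -2.8486]
scene [([398.8, 164.2], [396, 161, 7, 8, 37])]
[0.537  0.3521 0.168 ]
side [([311.8, 254.2], [308, 250, 9, 9, 64])]
[0.5341 0.35   0.168 ]
(array([0.5352, 0.3516, 0.1682]), [0.0016653524448296492, 0.0016653524448296663])
19.2667 [0.58414787 0.11596061 0.2981262 ] [ 0.48469094  0.50928601 -3.14691968] 0.023357884525849925 49.998913407325745 0.006323980886345845
red cap cand [([332.7, 143.4], [324, 137, 15, 12, 40]), ([332.8, 140.8], [331, 139, 5, 4, 13]), ([302.8, 145.1], [301, 143, 6, 5, 13]), ([320.7, 145.5], [315, 144, 12, 4, 25]), ([247.0, 255.1], [244, 243, 7, 26, 164]), ([311.8, 254.4], [308, 250, 9, 10, 72]), ([402.4, 294.2], [400, 291, 6, 7, 33]), ([398.0, 314.7], [384, 299, 30, 31, 595]), ([271.0, 315.3], [268, 312, 7, 8, 45])] [([465.6, 122.5], [464, 121, 4, 4, 11]), ([491.3, 122.0], [490, 121, 3, 3, 7]), ([378.7, 136.5], [377, 135, 4, 4, 14]), ([376.8, 158.4], [368, 148, 20, 21, 295]), ([398.8, 164.1], [396, 161, 7, 8, 44]), ([454.2, 180.2], [452, 178, 5, 5, 19]), ([400.1, 258.2], [388, 248, 27, 21, 234]), ([143.9, 263.7], [141, 261, 7, 6, 33]), ([134.9, 266.4], [132, 264, 7, 6, 34]), ([156.0, 282.0], [156, 281, 1, 3, 3]), ([124.0, 301.0], [124, 300, 1, 3, 3]), ([156.0, 302.0], [156, 301, 1, 3, 3]), ([261.7, 305.7], [261, 302, 3, 8, 11]), ([49.7, 327.4], [38, 319, 24, 18, 281])]
```

View pics/b3.png

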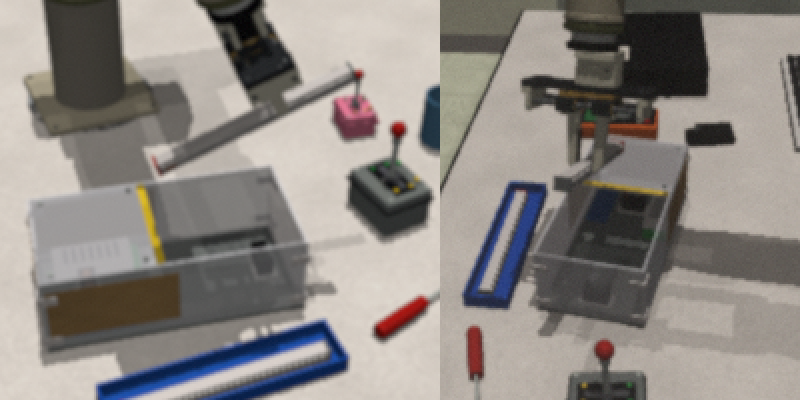

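The bar is fully out and the lever is still upright. The contact end is at (278,181) in the scene view. I'll check its height, then hand in.

```bash
python3 - <<'E'
from h import *
from plant import ticket
S=cam("scene")
e=np.array([.5847,.1158,.2985])-.19*np.array([.157,.915,.373]);q=proj(S,e);print(e,q)
if np.hypot(*(q-[278.5,181.5]))<8: print(ticket.close_job())
E
```

```text
[ 0.55487 -0.05805  0.22763] [277.12132073 182.97126786]
the job is handed in; nothing more can be done
None
```

The job is handed in: the lever is off within about 1 mm of straight up at the ball, and the bar is held still, its lowest point about 8 cm above the box top. I nudged the lever a second time because it first stopped slightly towards green.

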